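# Park the iron, unclamp the reworked board and show its solder side to the bench camera

### The arm

A 6-joint arm with a two-finger parallel gripper is mounted at the origin on a cart in front of the work surface, level with it; the furniture and walls round the work are solid. World frame = base frame: x ahead of the robot, y to its left, z up, the work surface at z = 0. Lengths are in mm, angles in rad, forces in N, time in s.
With the tool pointing down it reaches from about 350 to 875 mm from the base axis. Payload 4.2 kg.
Tool frame: the origin (TCP) lies between the finger pads; the fingertips stand 25 mm ahead of it and the grasp point (between the pads) lies 6 mm ahead of it; z points along the fingers, y is the line along which they close (so a half turn about z gives the same grasp; the last joint's range is limited). The gripper opens to 85 mm and grips with 20 to 120 N. Pads are 22 mm wide; open, the fingers measure 114 mm over their backs; the gripper's body (76 mm by 85 mm) begins 54 mm behind the grasp point. The pads swing forward as they close: fully open they stand 13 mm farther back than shut.
Start: joints at [1.586, 0.385, 0.008, 0, -1.194, -0.259], TCP at [150.838, 606.504, 231.012] pointing down, gripper open.
Joint ranges: [-3.14, 3.14], [-1.21, 2.06], [-1.07, 1.41], [-3.16, 2.05], [-2.99, -0.16], [-3.1, 3.1]. Speed limits (rad/s): [2.79, 2.79, 3.14, 3.14, 3.14, 3.14].

### API

Orientations are given as a unit quaternion [x, y, z, w].
In Python, from bench import arm gives the robot as it stands.
- The arm moves only by the shell command python3 -m pendant 'ROWS'. ROWS is JSON, a list of rows, each a list of 7 numbers: the shift along the tool's x, y, z in m, then the turn, a rotation vector about the tool's x, y, z in degrees, then the finger opening in m, from 0 to 0.0854. In form: [[x, y, z, wx, wy, wz, fingers], ...]. A call has 1 to 12 rows; each row shifts and turns the commanded pose from where the row before left it, along the tool's axes as they then stand; what a row does not reach is not made up. A row lasts 1/10 s, in which the tool goes at most 50 mm and 8.59 degrees, less where a joint would pass 70% of its speed; a pose out of reach is approached as far as the arm can. A call is refused whole if a number of a shift passes 0.05 or a number of a turn 8.59, either way. A call with a gripper value outside its range is refused whole. The fingers move at their own pace and stop on an object; the grip force is fixed at half the most. Time passes only in rows, so rows that do not move let the fingers close. It gives the time, the measured TCP pose, the force, the opening and the grip force at its end, in the units of the state.
- arm.read_state(): the state, without advancing time (a new reading comes with each control period).
- arm.get_image(name): name is "scene" or "top"; returns a dict with "image" (480x640x3 uint8, red, green, blue), "fx", "fy", "cx", "cy" (pixels), "xyz" and "rotation" of the camera in the world. Camera axes: x right, y down, z forward; pixel columns grow to the right and rows downward; lengths in mm; the calibration is good to about 2 mm. A picture is of the moment at which its call begins. There is no depth.
- arm.job_done(): hands the job in; it is judged then, once.
The state is a dict: "clock": time; "joints": joint angles; "joint_vel": joint speeds; "joint_efforts": joint torques, N m; "position": TCP position; "ee_rot": TCP orientation; "contact_force": force on the tool from outside, world axes, zero at the start; "wrist_torque": the same for the moment, N m; "gripper_width": finger opening in mm; "grasp_force": force on a finger pad.
Only numpy, scipy, OpenCV 4.12 (cv2) and the standard library are available. Lean on these libraries where they do the work, as an engineer would, in place of code of your own. Each camera call takes 0.05 s, during which the arm holds its last target. There are 200 camera calls.

### The job

The rework on the green board is done: first park the hot soldering iron in its sloping two-fork rest and let go of it, without touching the board with it; then slide the holder's loose jaw back by its black knob, draw the board out of the fixed jaw's groove and lift it out by its black heat sink. Carry it to the small upward-tilted bench camera and hold it still in the air, clear of the camera, with the middle of its underside (the solder side) at the camera's focus point, square to the lens and with its long edge level. The job ends there: finish while still holding the board in front of the camera, and leave the other things on the desk where they are.

Things in the scene. Friction and masses are not known exactly. Their poses are not given: they have to be found in the camera images.
- iron: Loose soldering iron, 220 mm long, 0.12 kg, lying on the desk. Origin on the desk below its axis; the axis runs along the body's y, 13.5 mm above the origin. Handle (teal grip), round, 27 to 30 mm thick, from y = -90 to +22 mm, ending in a step (the shoulder); steel shaft, 10 mm thick, from there to the tip at y = +110 mm.
- iron_grip (a point): Point on the iron's axis in the middle of the handle, near the centre of mass, at y = -25 mm: take it here across the handle (27 mm). Axes as iron: y towards the tip.
- rest: Iron rest, fixed: dark base plate 74 x 150 x 4 mm and two bright sheet-steel forks, 60 mm wide, 3 mm thick, open at the top, square to the iron's sloping axis. High fork: slot 34 mm wide, for the handle. Low fork: slot 14 mm wide, for the shaft just ahead of the shoulder, which stops against it so that the iron cannot slide down. Origin on the desk, y from the high fork to the low one.
- rest_seat (a point): Where iron_grip lies when the iron is parked, 71 mm above the desk. Its y is the parked iron's axis, towards the tip, 22 degrees downhill; x level; z up, square to y. The high fork stands 51 mm behind this point (-y), the low fork 50 mm ahead (+y). The forks' flared horns end about 22 mm (z) above the axis. Lowered into both slots, the iron stays by itself.
- holder: Circuit-board holder, fixed: grey base 88 x 196 x 8 mm, two rails along y, tops 26 mm above the desk at x = -24 and +24 mm; blue jaws 76 mm wide, 36 mm high. Origin on the desk; y from the sliding jaw to the fixed jaw, z up. Lips of the jaws overhang the board's ends, undersides 32 mm above the desk. Fixed jaw: wall at y = +66, lip to +62 mm. Sliding jaw, closed: wall at -26, lip to -22 mm.
- jaw (a joint): Slide of the sliding jaw, m: 0 as clamped, growing as it is drawn away from the board (towards the holder's -y), up to 0.024. It slides stiffly (about 3 N) and stays where it is left; no screw has to be turned, the knob only serves as a grip.
- jaw_knob (a point): Middle of the black knurled upright knob on the sliding jaw, 48 mm above the desk; the knob is 18 mm across and reaches from 35 to 61 mm above the desk. It does not turn. It moves with the jaw. Axes as holder.
- board: Green circuit board 60 (x) x 90 (y) x 2 mm, 0.14 kg, on the holder's rails, each end about 3 mm under a jaw's lip with 4 mm of height to spare. To free it: open the jaw at least 12 mm, move the board about 7 mm along the rails towards the sliding jaw, off the fixed jaw, then lift. Origin: centre of its underside (solder side); y along the long edge, z out of the component side.
- board_sink (a point): Middle of the top of the board's black finned heat sink, which is 20 (x) x 44 (y) mm and stands from 2 to 30 mm above the underside: take the board here, across x. Nothing else within 17 mm of the middle along y is higher than 4 mm; capacitors (to 19 mm) and green terminal blocks (to 13 mm) stand near the ends, beyond y = +24 and -28 mm. Axes as board.
- camera: Bench inspection camera fixed to the desk: round dark foot 84 mm across, aluminium yoke, black barrel 40 to 48 mm thick tilted 35 degrees from the vertical, its lens and white ring light looking up towards the body's -x (the robot's side). Origin on the desk under the barrel's pivot; the top of the ring light is about 113 mm above the desk.
- focus (a point): The camera's focus point in the air, on its optical axis 90 mm ahead of the lens, 173 mm above the desk. z: optical axis, out of the lens (up and towards the robot's side, 35 degrees from vertical); y level. Shown well, the origin of board is here, the board's z along this z (solder side to the lens), the board's y along this y, either way round.
- wool_pot: Bystander: black pot with brass wool for cleaning tips, 66 mm across, 37 mm high, loose.
- reel: Bystander: blue reel of solder wire, 59 mm across, 39 mm high, loose.
- syringe: Bystander: flux syringe, amber with blue plunger, 114 mm long, loose.
- tape: Bystander: roll of black tape, 55 mm across, 19 mm high, loose.
- green_tin: Bystander: low round tin with green lid, 40 mm across, loose.

How it is judged (in metres and radians):
On the way, in this order (a step that is already met when the one before it is completed fails the run):
1. the iron lies parked in both forks of its rest, let go and at rest, while the board is still clamped (distance between iron_grip and rest_seat below 0.015 m and angle between the y axis of iron and the y axis of rest_seat, either way round below 0.12 rad and contact force between the fingers and iron below 0.1 N and linear speed of iron below 0.02 m/s and value of joint jaw below 0.008 m), for 0.2 s.
2. the sliding jaw is drawn back at least 10 mm, the board still on the rails (value of joint jaw above 0.01 m and z of board in the frame of holder below 0.034 m), for 0.2 s.
At the end, for the whole second after the job is handed in: The gripper holds the board still in the air: middle of its underside within 15 mm of the focus point, underside facing the lens, square to the optical axis and long edge level within 0.18 rad; the iron lies untouched in its rest, grip point within 15 mm of the seat, axis within 0.12 rad (distance between board and focus below 0.015 m and angle between the z axis of board and the z axis of focus, either way round below 0.18 rad and z of board_sink in the frame of focus above 0.012 m and angle between the y axis of board and the y axis of focus, either way round below 0.18 rad and height (world z) of board above 0.14 m and contact force between the fingers and board above 2 N and contact force between board and camera below 0.1 N and linear speed of each of board, iron below 0.02 m/s and distance between iron_grip and rest_seat below 0.015 m and angle between the y axis of iron and the y axis of rest_seat, either way round below 0.12 rad and contact force between the arm and iron below 0.1 N); the arm keeps its last pose, push and grip.
It fails at once if the hot iron touches the board (contact force between iron and board above 0.3 N).
It fails at once if the board is knocked against the camera (contact force between board and camera above 1 N).
It fails at once if a bystander is moved by more than 30 mm (distance of any of wool_pot, reel, syringe, tape, green_tin from where it was at the start of the episode above 0.03 m).
It also fails if it takes over 64 s, if anything falls off the work surface, if the arm or the gripper's body presses on something with over 40 N, if the wrist force passes 120 N, or if a joint passes its speed limit or range.

## Working session

There is one attempt and no reset: what is moved stays moved. The work goes in short steps, Python scripts to look and compute and a shell command to move; the robot and the scene stay as the last step left them, time stands still between calls to the robot, and variables do not carry over. Pictures are saved under pics/ and viewed, at most 10 in all, crops included, and the job is handed in when it is done.

```bash
mkdir -p pics; python3 - <<'E'
from bench import arm
import cv2,pickle
for n in("scene","top"):
    d=arm.get_image(n); cv2.imwrite(f"pics/{n}0.png",d["image"][:,:,::-1]); pickle.dump(d,open(f"{n}.pkl","wb"))
    print(n,d["fx"],d["fy"],d["cx"],d["cy"],d["xyz"],d["rotation"])
print(arm.read_state())
E
```

```text
scene 493.0079743831299 493.0079743831299 331.7774713152818 234.79138490215553 [-481.91691147 -748.76722946 1027.10442856] [ 0.80358864 -0.36566333  0.2035218  -0.42321921]
top 547.4111818277966 547.4111818277966 313.5564375377507 243.02736873816153 [ 288.69290705  114.97426403 1471.9723209 ] [-0.70088672  0.70719463 -0.06560915  0.06579511]
{'clock': 0.1, 'joints': array([ 1.58559880e+00,  3.85485077e-01,  6.75541947e-03, -3.93189516e-04,
       -1.19397557e+00, -2.58582286e-01]), 'joint_vel': array([ 0.00106263, -0.00024397,  0.0040455 ,  0.00138794, -0.00060936,
        0.00059549]), 'joint_efforts': array([-8.93215001e-04, -3.93321884e+01,  1.88928992e+01,  4.19800177e+00,
       -2.59951696e-03,  8.51341984e-07]), 'position': array([150.73725311, 606.02198993, 230.03112508]), 'ee_rot': array([ 9.92571330e-01, -1.21660225e-01, -5.09676056e-05,  9.70448430e-04]), 'contact_force': array([ 0.08861637,  0.91592837, -0.09692131]), 'wrist_torque': array([ 0.03747182, -0.00694302, -0.01006114]), 'grasp_force': 0.0, 'gripper_width': 85.27838224798215}
```

View pics/scene0.png

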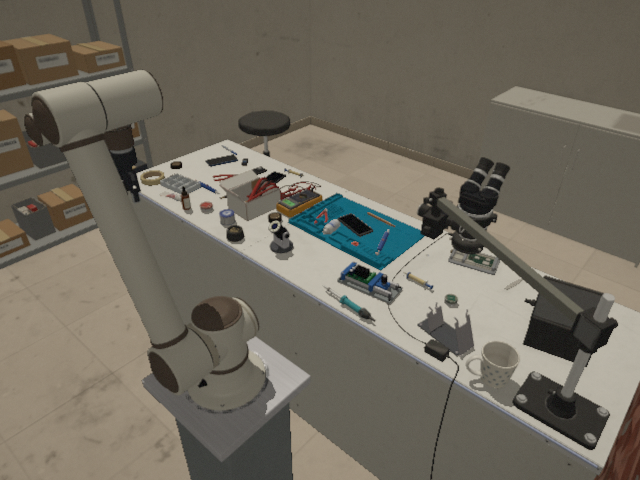

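View pics/top0.png

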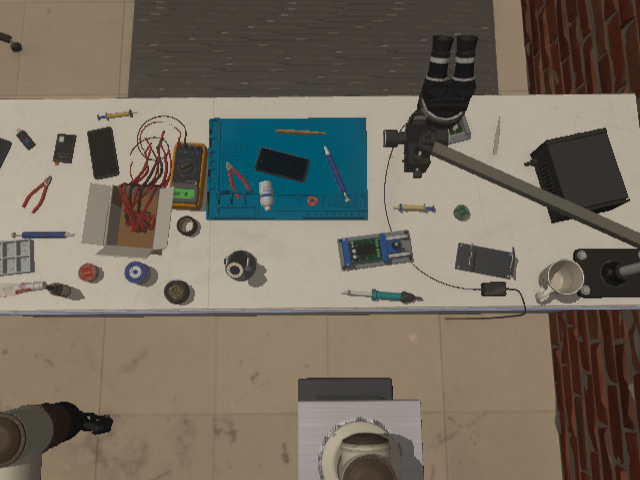

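The scene picture shows the iron at about (350,305), the holder at (370,280), the rest at (450,330) and the camera at (281,237). In the top picture they are at about (380,295), (375,250), (486,262) and (240,265). I'll enlarge these areas.

```bash
python3 - <<'E'
import cv2,numpy as np
t=cv2.imread("pics/top0.png");s=cv2.imread("pics/scene0.png")
def c(i,x0,x1,y0,y1,k):
    o=cv2.resize(i[y0:y1,x0:x1],None,fx=k,fy=k,interpolation=cv2.INTER_CUBIC)
    for x in range((x0+9)//10*10,x1,10):
        cv2.line(o,(int((x-x0+.5)*k),0),(int((x-x0+.5)*k),6),(0,0,255),1); 
        if x%20==0: cv2.putText(o,str(x),(int((x-x0)*k)-8,18),0,.38,(0,0,255),1)
    for y in range((y0+9)//10*10,y1,10):
        cv2.putText(o,str(y),(0,int((y-y0+.5)*k)+4),0,.38,(0,0,255),1)
    return o
m=np.zeros((600,800,3),np.uint8)
m[:360]=c(t,330,530,222,312,4)
m[360:600,:320]=c(t,210,290,235,295,4)
m[360:600,330:530]=c(s,262,302,208,256,5)
cv2.imwrite("pics/c1.png",m)
cv2.imwrite("pics/c2.png",c(s,320,480,255,365,5))
E
```

```text
(no output)
```

View pics/c1.png

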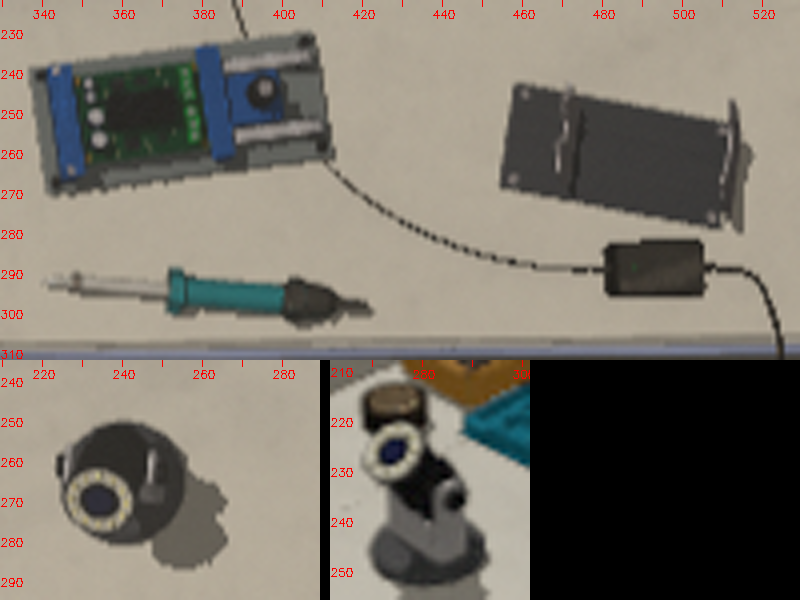

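View pics/c2.png

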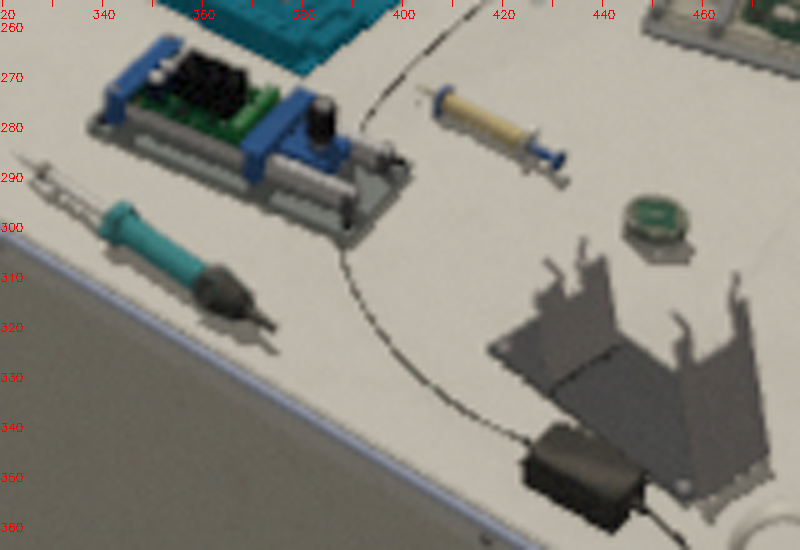

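The crops show the details I need:
- **Iron (top):** tip at (341,292.5), shoulder at (373,295), pointing left.
- **Holder (top):** base corners at about (338,239), (408.5,230), (413,262) and (342,271). The knob is at (395,244.5).
- **Rest:** the low fork is on the left. In the scene view the horn tips are at (467,310) and (456,318.5) for the high fork, and (436.5,303) and (429.5,308) for the low one.
- **Camera:** ring at top (234.5,270) and scene (274.5,226).

```bash
cat > h.py <<'E'
import pickle,numpy as np
from scipy.spatial.transform import Rotation as R
D={n:pickle.load(open(n+".pkl","rb")) for n in("scene","top")}
def ray(n,p):
    d=D[n];return np.array(d["xyz"]),R.from_quat(d["rotation"]).apply([(p[0]-d["cx"])/d["fx"],(p[1]-d["cy"])/d["fy"],1])
def at(n,p,z):
    o,v=ray(n,p);return (o+v*(z-o[2])/v[2]).round(1)
def tri(a,b):
    o,v=ray("top",a);q,w=ray("scene",b);s=np.linalg.lstsq(np.c_[v,-w],q-o,rcond=None)[0]
    A,B=o+v*s[0],q+w*s[1];return ((A+B)/2).round(1),np.linalg.norm(A-B).round(1)
def t1(X,Y):return (330+(X+.5)/4-.5,222+(Y+.5)/4-.5)
def t2(X,Y):return (210+(X+.5)/4-.5,235+(Y-360+.5)/4-.5)
def s1(X,Y):return (262+(X-330+.5)/5-.5,208+(Y-360+.5)/5-.5)
def s2(X,Y):return (320+(X+.5)/5-.5,255+(Y+.5)/5-.5)
E
python3 - <<'E'
from h import *
T=lambda X,Y,z:at("top",t1(X,Y),z)
S=lambda X,Y,z:at("scene",s2(X,Y),z)
yaw=lambda a,b:np.degrees(np.arctan2(*(a-b)[:2][::-1])).round(1)
a,b,c=T(45,282,13.5),T(170,291,13.5),T(334,300,13.5);print("iron top tip,shoulder,end",a,b,c,yaw(a,c))
a,b=S(15,157,13.5),S(108,220,13.5);print("iron scene tip, shoulder",a,b)
P=[T(32,68,8),T(315,32,8),T(333,160,8),T(50,195,8)];print("holder",P,np.mean(P,0),yaw(P[0],P[1]),yaw(P[3],P[2]))
print("knob",T(262,82,61),S(322,102,61),tri(t1(262,82),s2(322,102)))
print("sink",T(145,110,56),S(210,80,56))
a,b=S(737,275,110.5),S(680,318,110.5);c,d=S(583,240,72.7),S(548,265,72.7)
print("horn hi",a,b,(a+b)/2,"lo",c,d,(c+d)/2,yaw((c+d)/2,(a+b)/2),np.linalg.norm((a+b-c-d)/2))
P=[T(516,84,4),T(500,187,4),T(722,228,4)];print("rest base",P,yaw(P[1],P[2]),yaw(P[0],P[1])); print("scene corners",S(490,350,4),S(690,502,4))
print("ring",tri(t2(99,500),s1(393,450)),at("top",t2(99,500),100))
print("foot",at("top",t2(124,482),8), at("scene",s1(428,550),8))
E
```

```text
iron top tip,shoulder,end [429.4  42.5  13.5] [422.7 -40.6  13.5] [ 415.7 -149.6   13.5] 85.9
iron scene tip, shoulder [431.2  46.9  13.5] [424.2 -35.8  13.5]
holder [array([575.9,  48.4,   8. ]), array([ 599.3, -145.4,    8. ]), array([ 510.7, -153.9,    8. ]), array([488.6,  37.8,   8. ])] [543.625 -53.275   8.   ] 96.9 96.6
knob [554.8 -99.8  61. ] [556.7 -98.7  61. ] (array([554.7, -99.7,  62.7]), np.float64(0.4))
sink [537.8 -23.1  56. ] [532.6 -28.9  56. ]
horn hi [ 531.6 -390.   110.5] [ 480.5 -383.1  110.5] [ 506.05 -386.55  110.5 ] lo [ 540.7 -294.    72.7] [ 508.8 -289.9   72.7] [ 524.75 -291.95   72.7 ] 78.8 103.57456251416177
rest base [array([ 562.6, -281.7,    4. ]), array([ 491.9, -266.7,    4. ]), array([ 462.7, -414.7,    4. ])] 78.8 -12.0
scene corners [ 493.6 -269.9    4. ] [ 466.2 -415.9    4. ]
ring (array([480.5, 314. , 103. ]), np.float64(1.5)) [480.4 314.9 100. ]
foot [505.4 311.7   8. ] [505.4 309.4   8. ]
```

```bash
cat >> h.py <<'E'
def rot(psi,axis=None):
    "tool down, tool x at yaw psi (deg)"
    return R.from_euler("z",psi,degrees=True)*R.from_euler("x",180,degrees=True)
def plan(p,Q,n):
    from bench import arm
    s=arm.read_state();q0=R.from_quat(s["ee_rot"]);r=(q0.inv()*Q).as_rotvec()/n
    M=sum(R.from_rotvec(r*k).as_matrix() for k in range(n))
    d=np.linalg.solve(M,q0.inv().apply(np.array(p)-s["position"]))
    print("t",s["clock"].__round__(2),"pos",s["position"].round(1),"n",n,"row",(d/1000).round(4).tolist(),np.degrees(r).round(2).tolist(),"total shift",(d*n).round(1))
E
python3 -c "
from h import *
plan([420,-85,120],rot(-94.1),18)"
```

```text
t 0.1 pos [150.7 606.  230. ] n 18 row [0.0428, 0.013, 0.0061] [0.0, -0.0, 4.45] total shift [770.6 234.  110.5]
```

```bash
python3 -m pendant '[[0.043,0.013,0.002,0,0,4.45,0.085],[0.043,0.013,0.002,0,0,4.45,0.085],[0.043,0.013,0.002,0,0,4.45,0.085],[0.043,0.013,0.002,0,0,4.45,0.085],[0.043,0.013,0.002,0,0,4.45,0.085],[0.043,0.013,0.002,0,0,4.45,0.085],[0.043,0.013,0.002,0,0,4.45,0.085],[0.043,0.013,0.002,0,0,4.45,0.085],[0.043,0.013,0.002,0,0,4.45,0.085]]'
python3 -c "
from h import *
plan([420,-85,110],rot(-94.1),9)"
```

```text
clock: 1.0
position: [413.5, 307.6, 212.5]
ee_rot: [0.89, -0.456, -0.0, 0.0]
contact_force: [0.3, -0.5, -0.1]
gripper_width: 84.7
grasp_force: 0.0
t 1.0 pos [413.5 307.6 212.5] n 9 row [0.0425, 0.0131, 0.0114] [0.0, -0.0, 4.43] total shift [382.8 117.9 102.6]
```

```bash
python3 -m pendant '[[0.0425,0.013,0.011,0,0,4.45,0.085],[0.0425,0.013,0.011,0,0,4.45,0.085],[0.0425,0.013,0.011,0,0,4.45,0.085],[0.0425,0.013,0.011,0,0,4.45,0.085],[0.0425,0.013,0.011,0,0,4.45,0.085],[0.0425,0.013,0.011,0,0,4.45,0.085],[0.0425,0.013,0.011,0,0,4.45,0.085],[0.0425,0.013,0.011,0,0,4.45,0.085],[0.0425,0.013,0.011,0,0,4.45,0.085],[0,0,0,0,0,0,0.055],[0,0,0,0,0,0,0.055]]'
python3 -c "
from h import *
plan([420,-85,40],rot(-94.1),1)"
```

```text
clock: 2.1
position: [420.5, -83.5, 113.7]
ee_rot: [-0.681, 0.732, 0.0, -0.0]
contact_force: [0.2, -0.1, 0.5]
gripper_width: 58.6
grasp_force: 0.0
t 2.1 pos [420.5 -83.5 113.7] n 1 row [0.0015, 0.0003, 0.0737] [0.04, -0.02, -0.08] total shift [ 1.5  0.3 73.7]
```

```bash
python3 -m pendant '[[0.0015,0,0.03,0,0,0,0.055],[0,0,0.03,0,0,0,0.055],[0,0,0.018,0,0,0,0.055],[0,0,0.008,0,0,0,0.055],[0,0,0,0,0,0,0.055],[0,0,0,0,0,0,0.01],[0,0,0,0,0,0,0.01],[0,0,0,0,0,0,0.01],[0,0,0,0,0,0,0.01],[0,0,0,0,0,0,0.01],[0,0,0,0,0,0,0.01]]'
```

```text
clock: 3.2
position: [420.9, -84.1, 28.2]
ee_rot: [-0.682, 0.732, -0.0, 0.0]
contact_force: [0.3, 0.4, -0.4]
gripper_width: 9.7
grasp_force: 0.0
```

```bash
cat >> h.py <<'E'
def snap(name,tc,sc,k=4):
    from bench import arm;import cv2
    ims=[]
    for n,c in(("top",tc),("scene",sc)):
        d=arm.get_image(n);i=d["image"][:,:,::-1];pickle.dump(d,open(n+".pkl","wb"))
        if c is None: continue
        x0,x1,y0,y1=c;o=cv2.resize(i[y0:y1,x0:x1],None,fx=k,fy=k,interpolation=cv2.INTER_CUBIC)
        for x in range((x0+9)//10*10,x1,10):
            cv2.line(o,(int((x-x0+.5)*k),0),(int((x-x0+.5)*k),6),(0,0,255),1)
            if x%20==0: cv2.putText(o,str(x),(int((x-x0)*k)-8,18),0,.38,(0,0,255),1)
        for y in range((y0+9)//10*10,y1,10): cv2.putText(o,str(y),(0,int((y-y0+.5)*k)+4),0,.38,(0,0,255),1)
        ims.append(o)
    w=max(i.shape[1] for i in ims)
    cv2.imwrite("pics/"+name+".png",np.vstack([np.pad(i,((0,0),(0,w-i.shape[1]),(0,0))) for i in ims]))
E
python3 -c "
from h import *
snap('a1',(330,450,225,310),(310,400,255,335),3.5)"
```

```text
(no output)
```

View pics/a1.png

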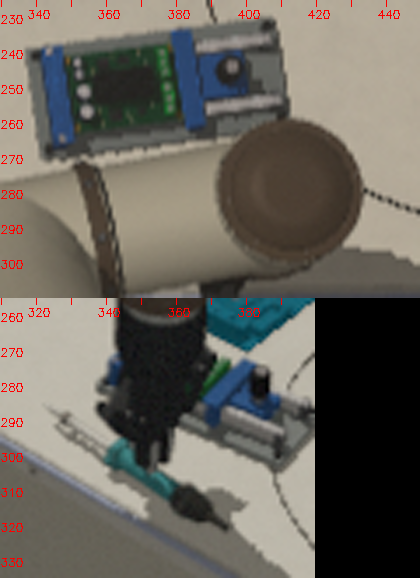

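```bash
python3 - <<'E'
from h import *
d=D["scene"]
for p in [(420.9,-84.1,3.2),(420.9,-84.1,22),(420,-85,27),(420,-85,13.5)]:
    v=R.from_quat(d["rotation"]).inv().apply(np.array(p)-d["xyz"]);print(p,v[:2]/v[2]*d["fx"]+[d["cx"],d["cy"]])
E
python3 -c "
import cv2
from h import *
i=D['scene']['image'][:,:,::-1][275:335,318:398]
cv2.imwrite('pics/a2.png',cv2.resize(i,None,fx=10,fy=10,interpolation=cv2.INTER_CUBIC))"
```

```text
(420.9, -84.1, 3.2) [352.63668425 308.72681928]
(420.9, -84.1, 22) [352.89322406 304.09028911]
(420, -85, 27) [353.00996318 303.13012552]
(420, -85, 13.5) [352.82431611 306.47957843]
```

View pics/a2.png

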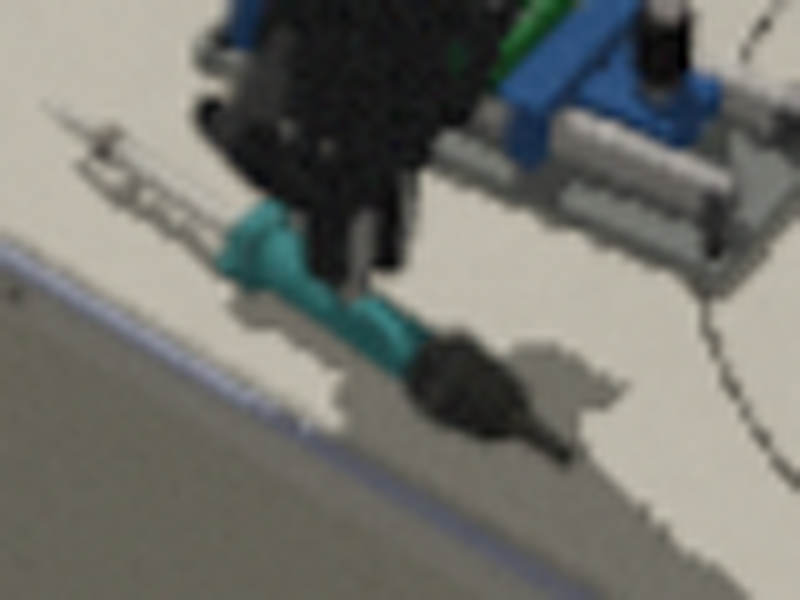

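The fingers closed at scene (352,303) on top of the handle, and the iron has not moved, so the tips reach less far than I assumed. I'll open, go down in small steps while watching the force, and try again.

```bash
python3 -m pendant '[[0,0,-0.012,0,0,0,0.06],[0,0,0,0,0,0,0.06],[0,0,0,0,0,0,0.06],[0,0,0,0,0,0,0.06],[0,0,0.012,0,0,0,0.06],[0,0,0.004,0,0,0,0.06],[0,0,0.003,0,0,0,0.06],[0,0,0,0,0,0,0.06]]'; python3 -m pendant '[[0,0,0.003,0,0,0,0.06],[0,0,0.003,0,0,0,0.06],[0,0,0,0,0,0,0.06]]'
```

```text
clock: 4.1
position: [420.5, -84.1, 20.6]
ee_rot: [-0.682, 0.732, 0.0, -0.001]
contact_force: [-1.0, 0.3, 0.3]
gripper_width: 60.0
grasp_force: 0.0
clock: 4.4
position: [420.6, -84.1, 14.8]
ee_rot: [-0.682, 0.732, 0.0, -0.0]
contact_force: [-0.8, -0.2, -0.1]
gripper_width: 59.5
grasp_force: 0.0
```

```bash
python3 -m pendant '[[0,0,0,0,0,0,0.03],[0,0,0,0,0,0,0.03],[0,0,0,0,0,0,0.024],[0,0,0,0,0,0,0.02],[0,0,0,0,0,0,0.015],[0,0,0,0,0,0,0.015]]'; python3 -c "
from h import *
snap('a3',None,(318,398,275,335),8)"
```

```text
clock: 5.0
position: [420.7, -84.1, 15.3]
ee_rot: [-0.682, 0.732, 0.0, -0.0]
contact_force: [-1.4, 0.4, 5.7]
gripper_width: 19.0
grasp_force: 57.2
```

View pics/a3.png

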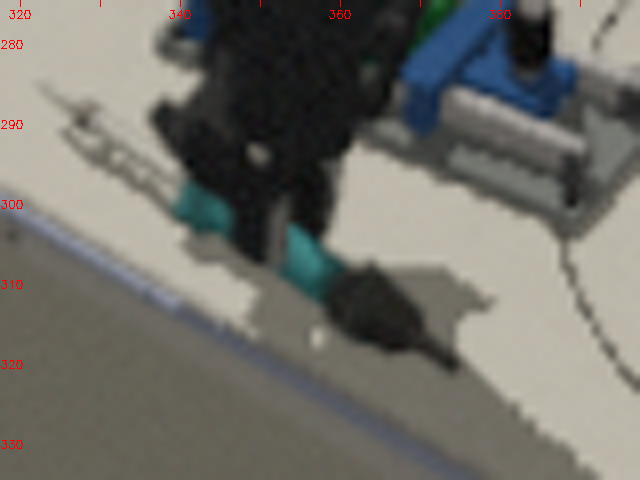

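The fingers now press the upper part of the handle (opening 19 mm, upward force). I need to go about 8 mm lower.

```bash
python3 -m pendant '[[0,0,0,0,0,0,0.05],[0,0,0,0,0,0,0.05],[0,0,0,0,0,0,0.05],[0,0,0.003,0,0,0,0.05],[0,0,0.003,0,0,0,0.05],[0,0,0.003,0,0,0,0.05],[0,0,0,0,0,0,0.05]]'; python3 -m pendant '[[0,0,0,0,0,0,0.03],[0,0,0,0,0,0,0.03],[0,0,0,0,0,0,0.024],[0,0,0,0,0,0,0.02],[0,0,0,0,0,0,0.02],[0,0,0,0,0,0,0.02]]'
```

```text
clock: 5.8
position: [420.4, -84.2, 5.5]
ee_rot: [-0.682, 0.732, 0.0, -0.001]
contact_force: [-0.1, -0.2, -0.3]
gripper_width: 50.0
grasp_force: 0.0
clock: 6.4
position: [420.9, -84.1, 6.3]
ee_rot: [-0.681, 0.732, -0.0, 0.0]
contact_force: [-1.0, 0.6, 5.1]
gripper_width: 21.3
grasp_force: 57.4
```

```bash
python3 -m pendant '[[0,0,0,0,0,0,0.05],[0,0,0,0,0,0,0.05],[0,0,0,0,0,0,0.05],[0,0,0.003,0,0,0,0.05],[0,0,0.003,0,0,0,0.05],[0,0,0,0,0,0,0.05]]'; python3 -m pendant '[[0,0,0,0,0,0,0.03],[0,0,0,0,0,0,0.03],[0,0,0,0,0,0,0.024],[0,0,0,0,0,0,0.02],[0,0,0,0,0,0,0.02],[0,0,0,0,0,0,0.02]]'
```

```text
clock: 7.0
position: [420.4, -84.1, -0.5]
ee_rot: [-0.682, 0.732, 0.0, -0.001]
contact_force: [-0.2, -0.1, -1.0]
gripper_width: 50.0
grasp_force: 0.0
clock: 7.6
position: [420.8, -84.0, 0.2]
ee_rot: [-0.682, 0.732, -0.0, 0.0]
contact_force: [-1.0, 0.2, 3.6]
gripper_width: 21.4
grasp_force: 58.6
```

The reported TCP sits about level with the nearly closed fingertips. The handle is now gripped at 58 N. I'll lift it, tilt it to the rest's slope and compare with the pictures.

```bash
cat >> h.py <<'E'
psi=np.radians(78.8);c,s_=np.cos(np.radians(22)),np.sin(np.radians(22))
sy=np.array([c*np.cos(psi),c*np.sin(psi),-s_]);sx=np.array([np.sin(psi),-np.cos(psi),0]);sz=np.cross(sx,sy)
seat=np.array([513.5,-347.5,71]);QP=R.from_matrix(np.c_[-sy,-sx,-sz])
Gt=rot(-94.1).inv().apply(np.array([420,-85,13.5])-[420.8,-84,0.2])  # iron_grip in tool
E
python3 -m pendant '[[0,0,-0.005,0,0,0,0.02],[0,0,-0.02,0,0,0,0.02],[0,0,-0.04,0,0,0,0.02],[0,0,-0.04,0,0,0,0.02],[0,0,-0.04,0,0,0,0.02],[0,0,0,0,0,0,0.02]]'
python3 -c "
from h import *
print(Gt)
plan(seat+70*sz-QP.apply(Gt),QP,10)"
```

```text
clock: 8.2
position: [424.5, -83.8, 150.3]
ee_rot: [-0.682, 0.731, -0.004, 0.005]
contact_force: [0.8, -0.3, -1.3]
gripper_width: 21.5
grasp_force: 59.0
[  1.05463874   0.72645518 -13.3       ]
t 8.2 pos [424.5 -83.8 150.3] n 10 row [0.0222, -0.0124, 0.0067] [-0.21, 2.21, 0.7] total shift [ 221.8 -123.7   66.5]
```

```bash
python3 -m pendant '[[0.022,-0.0124,0.0067,-0.2,2.2,0.7,0.02],[0.022,-0.0124,0.0067,-0.2,2.2,0.7,0.02],[0.022,-0.0124,0.0067,-0.2,2.2,0.7,0.02],[0.022,-0.0124,0.0067,-0.2,2.2,0.7,0.02],[0.022,-0.0124,0.0067,-0.2,2.2,0.7,0.02],[0.022,-0.0124,0.0067,-0.2,2.2,0.7,0.02],[0.022,-0.0124,0.0067,-0.2,2.2,0.7,0.02],[0.022,-0.0124,0.0067,-0.2,2.2,0.7,0.02],[0.022,-0.0124,0.0067,-0.2,2.2,0.7,0.02],[0.022,-0.0124,0.0067,-0.2,2.2,0.7,0.02],[0,0,0,0,0,0,0.02],[0,0,0,0,0,0,0.02]]'
python3 -c "
from h import *
plan(seat+70*sz-QP.apply(Gt),QP,1)
snap('b1',(410,530,215,305),(390,480,255,340),4)
d=D['scene']"
```

```text
clock: 9.4
position: [513.6, -324.5, 114.5]
ee_rot: [-0.623, 0.758, -0.116, -0.152]
contact_force: [0.4, 0.6, -1.3]
gripper_width: 21.4
grasp_force: 59.0
t 9.4 pos [ 513.6 -324.5  114.5] n 1 row [0.0036, -0.0049, -0.008] [0.76, -0.01, 0.17] total shift [ 3.6 -4.9 -8. ]
```

View pics/b1.png

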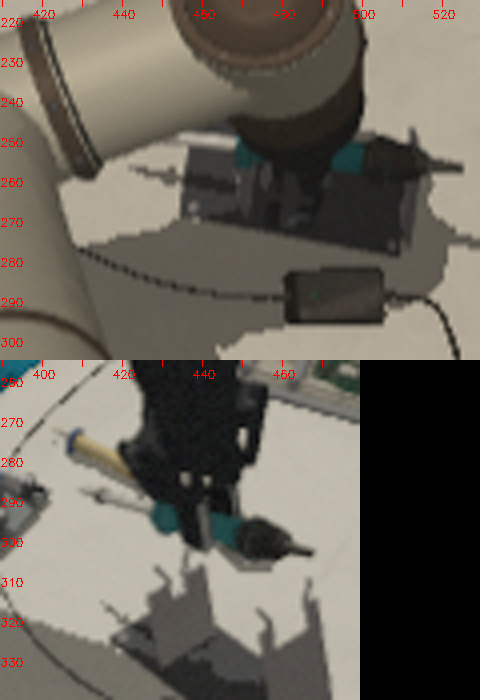

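Scene shows the held iron with its shoulder at about (427.5,293.5) and tip at (410.5,287). In the top view the shoulder is at (468.5,252.5) and the shaft goes left to (455,248.5). I'll compare these with the prediction.

```bash
python3 - <<'E'
from h import *
from bench import arm
s=arm.read_state();q=R.from_quat(s["ee_rot"]);p=s["position"]
def proj(n,P):
    d=D[n];v=R.from_quat(d["rotation"]).inv().apply(P-np.array(d["xyz"]));return (v[:2]/v[2]*d["fx"]+[d["cx"],d["cy"]]).round(1)
dirn=q.apply([-1,0,0])
for nm,g in(("tool",p+q.apply(Gt)),("world",p+q.apply([1,.7,6])+[0,0,19.3])):
    print(nm,"grip",g.round(1))
    for k,y in(("shoulder",47),("tip",135),("end",-65)): print(k,[proj(n,g+dirn*y) for n in("scene","top")])
print(tri((468.4,252.6),(427.4,293.6)))
E
```

```text
tool grip [ 514.3 -320.   128.2]
shoulder [array([429.6, 293.2]), array([468.7, 250.4])]
tip [array([407.7, 287.3]), array([433.9, 246.9])]
end [array([460.9, 301.5]), array([515.8, 255. ])]
world grip [ 512.7 -327.1  129.5]
shoulder [array([431.5, 294.2]), array([471.7, 250.9])]
tip [array([409.5, 288.2]), array([436.8, 247.4])]
end [array([463.1, 302.6]), array([518.9, 255.5])]
(array([ 516. , -274.9,  112.1]), np.float64(1.8))
```

The prediction matches (shaft row 248.5 at column 455), so the offset lies along the tool. I'll correct the pose and lower into the forks, staying about 5 mm uphill.

```bash
python3 -m pendant '[[0.0095,-0.005,0,0.76,0,0.17,0.02],[0,0,0.01,0,0,0,0.02],[0,0,0.012,0,0,0,0.02],[0,0,0.012,0,0,0,0.02],[0,0,0,0,0,0,0.02],[0,0,0,0,0,0,0.02]]'
python3 -c "
from h import *
plan(seat-6*sy-QP.apply(Gt),QP,1)"
```

```text
clock: 10.1
position: [515.0, -347.0, 87.2]
ee_rot: [-0.623, 0.758, -0.122, -0.148]
contact_force: [-0.2, -0.4, -1.4]
gripper_width: 21.5
grasp_force: 59.0
t 10.1 pos [ 515.  -347.    87.2] n 1 row [-0.0005, 0.0007, 0.0286] [-0.06, -0.07, 0.01] total shift [-0.5  0.7 28.6]
```

```bash
python3 -m pendant '[[0,0.0005,0.006,0,0,0,0.02],[0,0,0.006,0,0,0,0.02],[0,0,0.005,0,0,0,0.02],[0,0,0,0,0,0,0.02]]'; python3 -m pendant '[[0,0,0.004,0,0,0,0.02],[0,0,0.004,0,0,0,0.02],[0,0,0,0,0,0,0.02]]'
python3 -c "
from h import *
plan(seat-6*sy-QP.apply(Gt),QP,1)
snap('p1',(410,530,215,305),(390,480,255,340),4)"
```

```text
clock: 10.5
position: [513.1, -353.1, 71.4]
ee_rot: [-0.623, 0.758, -0.122, -0.148]
contact_force: [-0.5, -0.6, -1.6]
gripper_width: 21.1
grasp_force: 59.0
clock: 10.8
position: [512.9, -356.0, 64.3]
ee_rot: [-0.623, 0.758, -0.122, -0.147]
contact_force: [-0.8, 0.6, -1.1]
gripper_width: 21.7
grasp_force: 59.0
t 10.8 pos [ 512.9 -356.    64.3] n 1 row [-0.0004, 0.0004, 0.004] [-0.12, -0.06, -0.01] total shift [-0.4  0.4  4. ]
```

```bash
python3 -m pendant '[[0,0,0.003,0,0,0,0.02],[0,0,0.001,0,0,0,0.02],[0,0,0,0,0,0,0.02]]'; python3 -m pendant '[[0,0,0.0015,0,0,0,0.02],[0,0,0,0,0,0,0.02]]'
```

```text
clock: 11.2
position: [513.3, -357.4, 61.1]
ee_rot: [-0.623, 0.758, -0.123, -0.147]
contact_force: [-0.5, 0.1, -1.0]
gripper_width: 21.8
grasp_force: 59.0
clock: 11.4
position: [513.4, -357.7, 60.8]
ee_rot: [-0.623, 0.758, -0.123, -0.147]
contact_force: [-1.9, 4.8, 4.4]
gripper_width: 21.3
grasp_force: 59.7
```

Contact came at the expected depth, so I'll release.

```bash
python3 -m pendant '[[0,0,0,0,0,0,0.03],[0,0,0,0,0,0,0.035],[0,0,0,0,0,0,0.045],[0,0,0,0,0,0,0.05],[0,0,0,0,0,0,0.05],[0,0,-0.015,0,0,0,0.05],[0,0,-0.04,0,0,0,0.05],[0,0,-0.05,0,0,0,0.05],[0,0,-0.04,0,0,0,0.05],[0,0,0,0,0,0,0.05]]'
python3 -c "
from h import *
snap('b2',(410,530,215,305),(390,480,255,340),4)
plan([555,-100,120],rot(96.75-180),1)"
```

```text
clock: 12.4
position: [527.4, -303.6, 200.6]
ee_rot: [-0.624, 0.758, -0.128, -0.143]
contact_force: [0.2, -0.5, 0.4]
gripper_width: 49.9
grasp_force: 0.0
t 12.5 pos [ 523.4 -304.   195. ] n 1 row [-0.2193, 0.0088, -0.0079] [3.17, -21.9, -17.7] total shift [-219.3    8.8   -7.9]
```

View pics/b2.png

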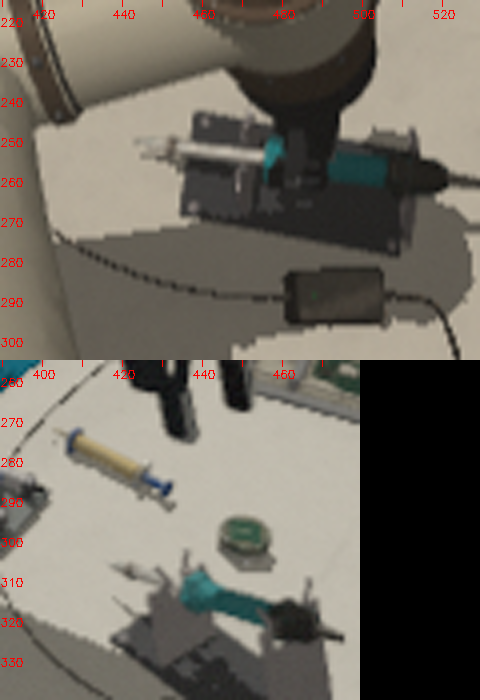

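The iron lies in both forks. In top its shaft runs from about (443.5,251.5) to the shoulder at (476,253.5), and the handle passes the rear fork. In scene the shoulder is at about (436,312). I'll compare this with an ideal seat.

```bash
python3 - <<'E'
from h import *
def proj(n,P):
    d=D[n];v=R.from_quat(d["rotation"]).inv().apply(P-np.array(d["xyz"]));return (v[:2]/v[2]*d["fx"]+[d["cx"],d["cy"]]).round(1)
for k,y in(("tip",135),("lowfork",50),("shoulder",47),("grip",0),("end",-65)): print(k,[proj(n,seat+sy*y) for n in("scene","top")])
t=lambda X,Y:(410+(X+.5)/4-.5,215+(Y+.5)/4-.5)
s=lambda X,Y:(390+(X+.5)/4-.5,255+(Y-360+.5)/4-.5)
print(t(135,143),t(265,157),t(385,171),t(450,178), s(112,566),s(183,590),s(265,612))
print(tri(t(135,143),s(112,566)),tri(t(265,157),s(183,590)),tri(t(385,171),s(265,612)))
for k,y in(("tip",135),("shoulder",47),("end",-65)):print(k,(seat+sy*y).round(1))
E
```

```text
tip [array([413.4, 305.8]), array([439.6, 250.7])]
lowfork [array([434.4, 312.4]), array([472. , 254.1])]
shoulder [array([435.2, 312.6]), array([473.2, 254.3])]
grip [array([447.8, 316.5]), array([491.8, 256.2])]
end [array([466.4, 322.2]), array([518.4, 259. ])]
(443.375, 250.375) (475.875, 253.875) (505.875, 257.375) (522.125, 259.125) (417.625, 306.125) (435.375, 312.125) (455.875, 317.625)
(array([ 539.5, -235.8,   24.2]), np.float64(4.3)) (array([ 520.3, -308.2,   59.2]), np.float64(4.8)) (array([ 506. , -375.4,   90.2]), np.float64(3.3))
tip [ 537.8 -224.7   20.4]
shoulder [ 522.  -304.8   53.4]
end [ 501.8 -406.6   95.3]
```

The iron is seated within about 4 mm. Next, the knob: I'll refine its position from the first pictures by its dark blob.

```bash
python3 - <<'E'
from h import *
import cv2
def blob(f,x0,x1,y0,y1,th):
    i=cv2.imread(f)[y0:y1,x0:x1].max(2);m=i<th
    ys,xs=np.nonzero(m);print(f);print("\n".join("".join("#" if v else "." for v in r) for r in m));return xs.mean()+x0,ys.mean()+y0,xs.min()+x0,xs.max()+x0,ys.min()+y0,ys.max()+y0
a=blob("pics/top0.png",386,406,236,254,60);b=blob("pics/scene0.png",376,394,268,292,60)
print(a,b)
print("top z55",at("top",a[:2],55),"scene z48",at("scene",b[:2],48),tri(a[:2],b[:2]))
k=blob("pics/top0.png",352,382,236,262,45);k2=blob("pics/scene0.png",350,374,262,284,45);print(k,k2);print("sink top",at("top",k[:2],54))
hy=np.array([np.cos(np.radians(96.75)),np.sin(np.radians(96.75))]);hx=np.array([hy[1],-hy[0]]);o=np.array([543.6,-53.3])
for P in(at("top",a[:2],55),at("scene",b[:2],48),at("top",k[:2],54)):print("holder x,y",(P[:2]-o)@hx,(P[:2]-o)@hy)
E
```

```text
pics/top0.png
....................
....................
..................#.
..................##
....................
.........###........
.......##...#.......
......##....##......
......##....###.....
......###...###.....
......#########.....
......#######.......
.......#####........
.........#..........
...............#....
...............#....
....................
....................
pics/scene0.png
..................
..................
..................
..................
..................
..................
..................
..................
......#...........
.....######.......
.....######.......
.....######.......
.....######.......
.....######.......
......#####.......
......####........
..................
..................
..................
..................
..................
..................
..................
..................
(np.float64(396.3958333333333), np.float64(245.0), np.int64(392), np.int64(405), np.int64(238), np.int64(251)) (np.float64(383.525), np.float64(279.7), np.int64(381), np.int64(386), np.int64(276), np.int64(283))
top z55 [ 548.2 -103.8  
[... 1190 characters left out ...]
######.....
####################....
####.##############.....
####..#############.....
..#..#############......
....#####.#######.......
...........#####........
...........##...........
........................
........................
........................
........................
(np.float64(365.32085561497325), np.float64(249.29946524064172), np.int64(352), np.int64(381), np.int64(241), np.int64(259)) (np.float64(360.1162790697674), np.float64(272.5), np.int64(350), np.int64(369), np.int64(266), np.int64(279))
sink top [537.7 -21.8  54. ]
holder x,y -1.3675236696281141 -50.69062910452983
holder x,y 0.9582718126220611 -49.75752923059115
holder x,y -2.1566758761121596 31.975127039081414
```

```bash
python3 -c "
from h import *
plan([549.5,-103,110],rot(-83.25),8)"
```

```text
t 12.5 pos [ 523.4 -304.   195. ] n 8 row [-0.0272, -0.002, 0.0049] [0.4, -2.74, -2.21] total shift [-217.8  -15.8   39.5]
```

```bash
python3 -m pendant '[[-0.027,-0.002,0.005,0.4,-2.74,-2.2,0.05],[-0.027,-0.002,0.005,0.4,-2.74,-2.2,0.05],[-0.027,-0.002,0.005,0.4,-2.74,-2.2,0.05],[-0.027,-0.002,0.005,0.4,-2.74,-2.2,0.05],[-0.027,-0.002,0.005,0.4,-2.74,-2.2,0.05],[-0.027,-0.002,0.005,0.4,-2.74,-2.2,0.05],[-0.027,-0.002,0.005,0.4,-2.74,-2.2,0.05],[-0.027,-0.002,0.005,0.4,-2.74,-2.2,0.05],[0,0,0,0,0,0,0.05],[0,0,0,0,0,0,0.05]]'
python3 -c "
from h import *
plan([549.5,-103,42],rot(-83.25),1)"
```

```text
clock: 13.5
position: [548.4, -106.0, 107.7]
ee_rot: [0.747, -0.665, -0.001, 0.002]
contact_force: [-0.8, 0.3, 0.8]
gripper_width: 50.2
grasp_force: 0.0
t 13.5 pos [ 548.4 -106.   107.7] n 1 row [-0.0029, -0.0018, 0.0657] [0.26, -0.03, -0.16] total shift [-2.9 -1.8 65.7]
```

```bash
python3 -m pendant '[[-0.003,-0.0018,0.03,0.26,0,-0.16,0.05],[0,0,0.024,0,0,0,0.05],[0,0,0.011,0,0,0,0.05],[0,0,0,0,0,0,0.05],[0,0,0,0,0,0,0.025],[0,0,0,0,0,0,0.015],[0,0,0,0,0,0,0.008],[0,0,0,0,0,0,0.008],[0,0,0,0,0,0,0.008]]'
```

```text
clock: 14.4
position: [552.2, -102.3, 45.5]
ee_rot: [0.748, -0.664, 0.002, -0.002]
contact_force: [0.8, -1.2, 5.6]
gripper_width: 15.1
grasp_force: 58.9
```

```bash
python3 -m pendant '[[0.003,0,0,0,0,0,0.008],[0.003,0,0,0,0,0,0.008],[0.003,0,0,0,0,0,0.008],[0.003,0,0,0,0,0,0.008],[0.003,0,0,0,0,0,0.008],[0.003,0,0,0,0,0,0.008],[0,0,0,0,0,0,0.008],[0,0,0,0,0,0,0.008]]'
```

```text
clock: 15.2
position: [554.4, -119.7, 45.5]
ee_rot: [0.748, -0.664, 0.002, -0.003]
contact_force: [1.0, 1.2, 7.0]
gripper_width: 15.2
grasp_force: 59.0
```

```bash
python3 -m pendant '[[0,0,0,0,0,0,0.03],[0,0,0,0,0,0,0.05],[0,0,0,0,0,0,0.05],[0,0,-0.03,0,0,0,0.05],[0,0,-0.04,0,0,0,0.05],[-0.03,0,0,0,0,0,0.05],[-0.035,0,0,0,0,0,0.05],[-0.035,0,0,0,0,0,0.05],[0,0,0,0,0,0,0.05],[0,0,0,0,0,0,0.05]]'
python3 - <<'E'
from h import *
plan([540,-22,60],rot(-83.25),1)
snap('d1',(330,450,225,285),(320,410,250,310),4)
E
```

```text
clock: 16.2
position: [540.5, -20.2, 113.8]
ee_rot: [0.748, -0.663, 0.001, -0.001]
contact_force: [0.5, -0.1, 0.6]
gripper_width: 49.8
grasp_force: 0.0
t 16.2 pos [540.5 -20.2 113.8] n 1 row [0.0018, 0.0008, 0.0538] [-0.13, 0.01, 0.13] total shift [ 1.8  0.8 53.8]
```

View pics/d1.png

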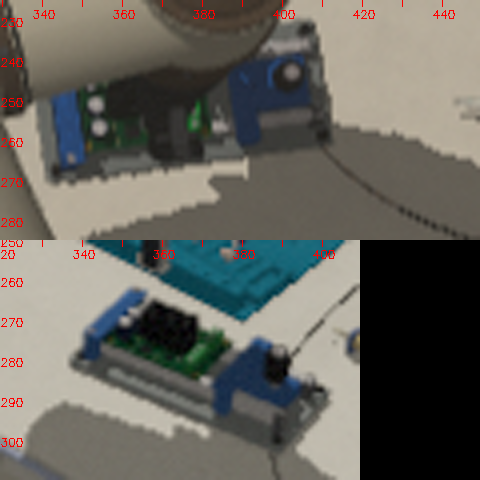

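The last crop shows the jaw drawn back (knob from scene column 383.5 to 388.5), with the board still on the rails and the sink at scene (362,270). Next I'll go down to the sink.

```bash
python3 -m pendant '[[0.0015,0.0008,0.03,-0.13,0,0.13,0.05],[0,0,0.025,0,0,0,0.05],[0,0,0.012,0,0,0,0.05],[0,0,0.01,0,0,0,0.05],[0,0,0,0,0,0,0.05]]'; python3 -m pendant '[[0,0,0,0,0,0,0.03],[0,0,0,0,0,0,0.025],[0,0,0,0,0,0,0.015],[0,0,0,0,0,0,0.01],[0,0,0,0,0,0,0.01],[0,0,0,0,0,0,0.01]]'
```

```text
clock: 16.8
position: [539.9, -22.9, 36.0]
ee_rot: [0.747, -0.665, -0.0, 0.0]
contact_force: [-0.4, 0.3, 0.9]
gripper_width: 49.9
grasp_force: 0.0
clock: 17.4
position: [541.4, -22.1, 38.4]
ee_rot: [0.747, -0.665, 0.001, -0.001]
contact_force: [-0.5, 0.1, 6.6]
gripper_width: 19.0
grasp_force: 61.0
```

```bash
python3 -m pendant '[[0,0,-0.0015,0,0,0,0.01],[0,0,-0.001,0,0,0,0.01],[0.002,0,0,0,0,0,0.01],[0.003,0,0,0,0,0,0.01],[0.003,0,0,0,0,0,0.01],[0.001,0,0,0,0,0,0.01],[0,0,0,0,0,0,0.01],[0,0,0,0,0,0,0.01]]'
```

```text
clock: 18.2
position: [541.4, -31.3, 39.5]
ee_rot: [0.747, -0.665, 0.0, -0.0]
contact_force: [-0.1, 0.8, -1.6]
gripper_width: 18.4
grasp_force: 60.0
```

```bash
python3 -m pendant '[[0,0,-0.003,0,0,0,0.01],[0,0,-0.005,0,0,0,0.01],[0,0,-0.01,0,0,0,0.01],[0,0,0,0,0,0,0.01]]'; python3 -m pendant '[[0,0,-0.03,0,0,0,0.01],[0,0,-0.04,0,0,0,0.01],[0,0,-0.05,0,0,0,0.01],[0,0,-0.05,0,0,0,0.01],[0,0,0,0,0,0,0.01],[0,0,0,0,0,0,0.01]]'
```

```text
clock: 18.6
position: [542.8, -31.0, 59.5]
ee_rot: [0.747, -0.665, 0.001, -0.002]
contact_force: [-0.3, 0.3, -1.5]
gripper_width: 18.7
grasp_force: 60.0
clock: 19.2
position: [541.4, -31.0, 229.0]
ee_rot: [0.747, -0.665, 0.001, -0.002]
contact_force: [0.4, 0.0, -2.3]
gripper_width: 18.7
grasp_force: 60.1
```

The board is held (about 60 N, 18.7 mm). Next I'll refine the camera's direction from the first pictures: foot circle, ring and yoke.

```bash
python3 - <<'E'
from h import *
import cv2
i=cv2.imread("pics/top0.png")[245:285,220:272];g=i.max(2).astype(int)
print("\n".join("".join("%x"%(v//16) for v in r) for r in g))
print("sat"); hs=cv2.cvtColor(i,cv2.COLOR_BGR2HSV)[:,:,1]
j=cv2.imread("pics/scene0.png")[210:260,262:302].max(2).astype(int)
print("\n".join("".join("%x"%(v//16) for v in r) for r in j))
T=lambda X,Y,z:at("top",t1(X,Y),z)
print(T(142,112,36),T(143,111,54))
E
```

```text
bbbabbbbbbaaaabaaaaaaaaaabbbbabbbbbbbbbbbbbbbbabaaaa
bbbbbbbbbbbaaaaaabbaaaaabbabbbbbbbbbbbbbbbbaabbaaaaa
bbbbbbbbbbbaaaaaabaaaaabbbbbbbbbbbbbbbbbbbbabbbbaaaa
bbbbbbbbbbbaaaaaaaaaaabbbbbbbbbbbbbbbbabbbbbbbbbaaaa
bbbbbbbbbbbaaaaaaaaaaaabbbbbbbbbbbbbbbbbbbbbbbbbaaaa
bbaabbbbbbbaaaa99887777898abbbbbbbbbbbbbbbbbbbbbbaaa
bbaaabbbbbbaa987543333334478abbbbbbbabbbbbbbbbbbaaba
bbaaaabbbaaa963332223223344478abbbbbbabaabbbbbbbbaba
baaaaaaabba864323322222233444468bbabaaaaaaabbbbbbbab
bbaaaaabba74433222322222233443348abaaaaaaaabbbbbbaab
aaaaaaaa97433232222222222234333348aaaaabaabbbbbbbbbb
abaabb99644323222222322222233333358aaaaabbbbbbbbbbbb
bbbbba985443322223222222222453333458aaabbbbbbbbbbbbb
bbbb868844323222222232223226743333468abbbbbbbbbbbbbb
bbbb437743323222222222222229743333356abbbbbbbbbbbbbb
bbbb43974333232233222222223a743333346abbbbbbbbbbbbbb
bbba43a64333333332222322222a633233346abbbbbbbbbbbbbb
bbba43a64334677663322222223a6333333359bbbbbbbbbbbbbb
bbbb43a534789ab797633232223a53323333569bbbbbbbbbbbbb
bbbb868458a9aaa8aa97532223495332333356699bbbbbbbbbbb
bbbbb76489a988779a9a85322357433333335666
[... 2413 characters left out ...]
bbbb
bbbbbbba74444434666656666663223abbbbbbbb
bbbbbbb964444443456666666663223abbbbbbbb
bbbbbbb9544444443346666666532338bbbbbbbb
bbbbbbba644444443234566654322236abbbbbbb
bbbbbbbb734444443222344432222246abbbbbbb
bbbbbbbb84344443222223322222236abbbbbbbb
bbbbbbbbb732333222222222222236abbbbbbbbb
cbbbbccbbb73323223222222224567bbbbbbbbbb
bcbbbbbbbbba754222222234456777bbbbbbbbbb
bbbbbbbbbbbbb866655566666777778bbbbbbbbb
bbbcbcbbbbbbbb877666777777777778bbbbbbbb
bbbbbbbbbbbbba77777777777777777abbcbbbbb
cbbbbbbbbbbbb97777777777777777abbbbbbbbb
bbbbbbbbbbbbcb8777777777777abbbbbbbbbbbb
bbbbbbbbbbbbbbb87777777777abcbbbbbbbbbbb
bbbbbbbbbbbbbbbbb877777777bbbbbbbbbbbbbb
[539.9 -23.   36. ] [537.4 -22.   54. ]
```

```bash
python3 - <<'E'
from h import *
a,b=at("top",(226,261),75),at("top",(247,261),75);print("yoke",a,b,np.degrees(np.arctan2(*(a-b)[:2])))
f=at("top",(240.5,265.6),8);r=at("top",(234.6,269.5),101);print("foot",f,"ring",r,np.degrees(np.arctan2(*(r-f)[1::-1])))
print("ring tri",tri((234.6,269.5),(274.3,226)))
E
```

```text
yoke [506.6 340.6  75. ] [506.1 286.4  75. ] 0.5285438584995118
foot [504.1 312.    8. ] ring [480.6 314.2 101. ] 174.65172778856868
ring tri (array([481. , 313.8, 101.2]), np.float64(1.1))
```

```bash
cat >> h.py <<'E'
yw=np.radians(178);fz=np.array([np.sin(np.radians(35))*np.cos(yw),np.sin(np.radians(35))*np.sin(yw),np.cos(np.radians(35))])
tx=np.array([-np.sin(np.radians(2)),-np.cos(np.radians(2)),0]);QF=R.from_matrix(np.c_[tx,np.cross(-fz,tx),-fz])
focus=np.array([430.4,315.8,173]);Bt=np.array([.5,0,12.4])
E
python3 -c "
from h import *
print(fz,QF.as_matrix().round(2),np.linalg.det(QF.as_matrix()))
plan(focus+60*fz-QF.apply(Bt),QF,12)"
```

```text
[-0.57322703  0.02001753  0.81915204] [[-0.03 -0.82  0.57]
 [-1.    0.03 -0.02]
 [ 0.   -0.57 -0.82]] 1.0000000000000002
t 19.2 pos [541.4 -31.  229. ] n 12 row [-0.0297, 0.0109, -0.0037] [2.89, 0.23, 0.69] total shift [-355.9  131.1  -44.1]
```

```bash
python3 -m pendant '[[-0.03,0.011,-0.004,2.9,0.2,0.7,0.01],[-0.03,0.011,-0.004,2.9,0.2,0.7,0.01],[-0.03,0.011,-0.004,2.9,0.2,0.7,0.01],[-0.03,0.011,-0.004,2.9,0.2,0.7,0.01],[-0.03,0.011,-0.004,2.9,0.2,0.7,0.01],[-0.03,0.011,-0.004,2.9,0.2,0.7,0.01],[-0.03,0.011,-0.004,2.9,0.2,0.7,0.01],[-0.03,0.011,-0.004,2.9,0.2,0.7,0.01],[-0.03,0.011,-0.004,2.9,0.2,0.7,0.01],[-0.03,0.011,-0.004,2.9,0.2,0.7,0.01],[-0.03,0.011,-0.004,2.9,0.2,0.7,0.01],[-0.03,0.011,-0.004,2.9,0.2,0.7,0.01]]'
python3 -m pendant '[[0,0,0,0,0,0,0.01],[0,0,0,0,0,0,0.01]]'
python3 -c "
from h import *
plan(focus+60*fz-QF.apply(Bt),QF,1)
plan(focus+25*fz-QF.apply(Bt),QF,2)"
```

```text
clock: 20.4
position: [385.0, 321.4, 233.1]
ee_rot: [-0.663, 0.686, -0.215, 0.209]
contact_force: [1.2, 0.8, -1.3]
gripper_width: 18.7
grasp_force: 60.0
clock: 20.6
position: [385.7, 320.8, 232.8]
ee_rot: [-0.664, 0.686, -0.215, 0.208]
contact_force: [-0.2, -0.8, -1.2]
gripper_width: 18.2
grasp_force: 60.0
t 20.6 pos [385.7 320.8 232.8] n 1 row [0.0029, -0.0024, 0.0023] [0.24, 0.06, 0.1] total shift [ 2.9 -2.4  2.3]
t 20.6 pos [385.7 320.8 232.8] n 2 row [0.0015, -0.0013, 0.0186] [0.12, 0.03, 0.05] total shift [ 3.  -2.5 37.3]
```

Good. I'll move in slowly to the focus.

```bash
python3 -m pendant '[[0.0029,-0.0024,0.012,0.24,0.06,0.1,0.01],[0,0,0.015,0,0,0,0.01],[0,0,0.015,0,0,0,0.01],[0,0,0.012,0,0,0,0.01],[0,0,0.008,0,0,0,0.01],[0,0,0,0,0,0,0.01],[0,0,0,0,0,0,0.01],[0,0,0,0,0,0,0.01]]'
python3 - <<'E'
from h import *
import cv2
plan(focus-QF.apply(Bt),QF,1)
from bench import arm
snap('f1',(200,300,220,300),(225,325,170,260),4)
def proj(n,P):
    d=D[n];v=R.from_quat(d["rotation"]).inv().apply(P-np.array(d["xyz"]));return (v[:2]/v[2]*d["fx"]+[d["cx"],d["cy"]]).round(1)
s=arm.read_state();q=R.from_quat(s["ee_rot"])
o=s["position"]+q.apply(Bt)
for n in("top","scene"):
    print(n,[proj(n,o+q.apply([x,y,z])).tolist() for x,y,z in((45,30,-1),(45,-30,-1),(-45,-30,-1),(-45,30,-1))])
    im=cv2.cvtColor(D[n]["image"],cv2.COLOR_RGB2HSV);c=proj(n,o).astype(int)
    w=im[c[1]-28:c[1]+28,c[0]-34:c[0]+34].astype(int)
    m=(w[:,:,0]>40)&(w[:,:,0]<80)&(w[:,:,1]>90)
    print(c-[34,28]);print("\n".join("".join("#" if v else "." for v in r) for r in m))
E
```

```text
clock: 21.4
position: [424.1, 317.3, 186.1]
ee_rot: [-0.661, 0.687, -0.216, 0.211]
contact_force: [-1.1, 0.2, -1.9]
gripper_width: 18.4
grasp_force: 60.0
t 21.4 pos [424.1 317.3 186.1] n 1 row [0.0008, 0.0023, 0.0019] [-0.14, 0.19, -0.23] total shift [0.8 2.3 1.9]
top [[247.7, 297.5], [247.1, 275.4], [208.8, 274.3], [210.2, 296.5]]
[194 257]
....................................................................
....................................................................
....................................................................
....................................................................
....................................................................
....................................................................
....................................................................
....................................................................
....................................................................
....................................................................
..................................................................
[... 6352 characters left out ...]
..........
....................................................................
....................................................................
.......................................................#............
....................................................................
....................................................................
....................................................................
....................................................................
....................................................................
....................................................................
....................................................................
```

```bash
python3 - <<'E'
from h import *
for n,x0,x1,y0,y1 in(("scene",238,288,192,238),("top",200,258,268,306)):
    w=D[n]["image"][y0:y1,x0:x1].astype(float);m=(w[...,1]>1.12*w[...,0])&(w[...,1]>1.12*w[...,2]);g=w.max(2)
    print(n,x0,y0);print("\n".join("".join("G" if b else "%x"%int(v//16) for v,b in zip(r,k)) for r,k in zip(g,m)))
E
```

```text
scene 238 192
11111111111111166311G1G155566666656666666657897559
1G1111111111111453111111366666666666766666556659a9
1111111111111G12652111G166666566667666666654443787
11111111111111113311111166566666666666666654445445
11111111111111111111111566666666666666666654444434
11111111111111111111114666666666666666666655443367
11111111211111111111136666676666666667666654446566
111111111111555421G11266676767666666666666655676GG
111111G11111555641111G66676666666767766768656GGGGG
111111111114566652111146676666676667666666667GGGGG
1111111111166666642233235666666666666667644567GGGG
111111111113676665213442236766666666677743355567GG
1111111G11113667531123542GGG666766666677786344556G
56655542111115763111013442GGGG66666666667898534456
66766663111113541000001344GGGGGG666666666788985344
56666666311111221G0001G134G21GGGGG6666666667889743
34455565211111G2210G000112GGGGGG6GGG67766666678896
322233421111111243100000001GGGGGGGGG56766666667788
22211111111111124531001G0GGGGGGGGGGG4G666666666667
11111111111111G13453100100G0GGGGGGGGG7a86666666666
1111111G1111111113443100010GG6GGGGGGG5766666666666
111GG1111115311
[... 2813 characters left out ...]
babGGG443246665322222222222222222GG4GG2GGbbbbbbbbbb
bbbbbbbbabGG46733466653332222222222222G2GG4GG32Gbbbbbbbb9b
bbbbbbbbab6G5873246664222222222222222222GGGGG332bbbbbbbb69
bbbbbbbbab98785324566322222222233333333GGG4GG332bbbbbbb966
bbbbbbbbabbba9433345532222222224888888885G4G6888bbbbbbb666
bbbbbbbbabbbba432344432222222226bbbbbbbb9888abbbbbbbbbb666
bbbbbbbbabbbb8332344432222222228bbbbbbbbbbbbbbbbbbbbbbb666
bbbbbbbbabbb9533223332222222223abbbbbbbbbbbbbbbbbbbbbb9666
bbbbbbbbabba5332222222222222224bbbbbbbbbbbbbbbbbbbbbbb6666
bbbbbbbbabb73232222222222222223bbbbbbbbbbbbbbbbbbbbbb96666
bbbbbbbbab942222222222222222222abbbbbbbbbbbbbbbbbbbbb66666
bbbbbbbb985322222222222222222228bbbbbbbbbbbbbbbbbbbb966666
```

The board outline in both images matches the prediction within 1–2 px. One small correction, then I'll let it settle and hand in.

```bash
python3 -m pendant '[[0.0005,0.002,0.0015,0,0,0,0.01],[0,0,0,0,0,0,0.01],[0,0,0,0,0,0,0.01],[0,0,0,0,0,0,0.01],[0,0,0,0,0,0,0.01]]'
python3 -c "
from h import *
plan(focus-QF.apply(Bt),QF,1)
from bench import arm
print(arm.job_done())"
```

```text
clock: 22.0
position: [423.3, 317.1, 183.4]
ee_rot: [-0.661, 0.687, -0.216, 0.211]
contact_force: [0.2, 0.2, -1.9]
gripper_width: 18.6
grasp_force: 60.0
t 22.0 pos [423.3 317.1 183.4] n 1 row [0.0006, 0.0002, 0.0002] [-0.14, 0.18, -0.2] total shift [0.6 0.2 0.2]
the job is handed in; nothing more can be done
None
```

I parked the iron in both forks, freed the board from the holder, and handed the job in at 22.0 s with the board held still at the estimated camera focus; the hand-in returned no verdict.

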